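Pack the jars into the clamshell case and shut it

TASK

Take the tape roll out of the open case and lay it flat on the green cutting mat, then stand every jar upright on the floor of the case's lower half. When all the jars are in, swing the lid over and press it fully home so that the two halves meet edge to edge, and stand the steel weight upright on the middle of the shut lid. Do not tip the jars over, and leave everything else on the table where it is.

Things in the scene. Friction and masses are not known exactly. Their poses are not given: they have to be found in the camera images.
- case: lower half of a grey plastic clamshell case, fixed to the table. Outside 232 mm (its x) x 162 mm (its y), rim 50 mm high; walls 6, floor 5 mm, so inside 220 x 150 mm. Origin: centre of its underside, z up. The hinge runs along its x on the +y side (the robot's left), at y = +81, z = 50 mm.
- lid (a joint): opening angle of the upper half, rad: 0 = shut, rims edge to edge (hard stop); 1.57 = upright; up to 1.95, leaning away to the case's +y side. No handle. The hinge is stiff (0.45 N m of friction): the lid stays where it is left and 3 to 5 N at the free edge moves it. Push it over from behind (+y side), then press down near its free edge until it stops.
- lid_hinge (a point): middle of the hinge line (case frame: x 0, y +81, z 50 mm); axes of the upper half: x along the hinge, -y from the hinge to the free edge 162 mm away, z from its rim to its outside, in every position of the lid
- lid_top (a point): centre of the outer flat face of the upper half, axes as lid_hinge. The upper half has the lower one's size (232 x 162 x 50 mm, walls 6, top 5 mm; 90 mm of height inside when shut; 0.3 kg); with the case shut it is the middle of the top, 100 mm above the table
- mat: thin green cutting mat, 150 x 150 x 3 mm, fixed on the table; origin: centre of its underside
- roll: roll of brown packing tape with an empty core, lying flat: outside diameter 90, hole 66, height 48 mm, 0.12 kg; origin: centre of its underside, z along the axis. It starts inside the lower half of the case; can be pinched by its 12 mm wall.
- weight: dark steel packing weight, 0.6 kg: round foot 64 mm in diameter and 40 mm high, thin neck, round knob 36 mm in diameter between 55 and 75 mm height; origin: centre of its underside, z up
- jar1: amber glass jar with a metal screw cap, 56 mm in diameter, 80 mm high, 0.14 to 0.28 kg, standing on the table; origin: centre of its underside, z up. Two to four such jars are present.
- jar2: amber glass jar with a metal screw cap, 56 mm in diameter, 80 mm high, 0.14 to 0.28 kg, standing on the table; origin: centre of its underside, z up. Two to four such jars are present.
- jar3: amber glass jar with a metal screw cap, 56 mm in diameter, 80 mm high, 0.14 to 0.28 kg, standing on the table; origin: centre of its underside, z up. Two to four such jars are present.
- jar4: amber glass jar with a metal screw cap, 56 mm in diameter, 80 mm high, 0.14 to 0.28 kg, standing on the table; origin: centre of its underside, z up. Two to four such jars are present.
- tin: small plain aluminium tin, 48 mm in diameter, 45 mm high; a bystander, to be left alone; origin: centre of its underside
- mug: white mug, 76 mm in diameter, 90 mm high; a bystander, to be left alone; origin: centre of its underside
- flask: clear bottle, 60 mm in diameter, 150 mm high; a bystander, to be left alone; origin: centre of its underside
- screwdriver: screwdriver lying flat along its x, up to 220 mm long; a bystander, to be left alone; origin: about its middle
Things that resemble listed ones, but are neither listed nor needed, are in the scene too. What is shaped like the roll but yellow is not meant.

How it is judged (in metres and radians):
On the way, in this order (a step that is already met when the one before it is completed fails the run):
1. with the case still open, every jar stands upright in its lower half and the tape roll is out of the case (x of jar1 in the frame of case between -0.09 and 0.09 m and y of jar1 in the frame of case between -0.055 and 0.055 m and z of jar1 in the frame of case between -0.003 and 0.015 m and angle between each of jar1, jar2, jar3, jar4's own z axis and vertical below 0.12 rad and x of jar2 in the frame of case between -0.09 and 0.09 m and y of jar2 in the frame of case between -0.055 and 0.055 m and z of jar2 in the frame of case between -0.003 and 0.015 m and x of jar3 in the frame of case between -0.09 and 0.09 m and y of jar3 in the frame of case between -0.055 and 0.055 m and z of jar3 in the frame of case between -0.003 and 0.015 m and x of jar4 in the frame of case between -0.09 and 0.09 m and y of jar4 in the frame of case between -0.055 and 0.055 m and z of jar4 in the frame of case between -0.003 and 0.015 m and value of joint lid above 1.2 rad and horizontal distance between roll and case above 0.12 m), for 0.2 s.
2. the lid is shut, edge to edge (value of joint lid below 0.025 rad), for 0.2 s.
At the end, for the whole second after the job is handed in: Every jar present stands upright (within 0.12 rad) on the floor inside the case, the lid is shut to within 0.025 rad (4 mm at its free edge), the tape roll lies flat on the mat within 60 mm of its centre, and the weight stands upright and at rest on the lid within 35 mm of its middle (x of jar1 in the frame of case between -0.09 and 0.09 m and y of jar1 in the frame of case between -0.055 and 0.055 m and z of jar1 in the frame of case between -0.003 and 0.015 m and angle between each of jar1, jar2, jar3, jar4's own z axis and vertical below 0.12 rad and x of jar2 in the frame of case between -0.09 and 0.09 m and y of jar2 in the frame of case between -0.055 and 0.055 m and z of jar2 in the frame of case between -0.003 and 0.015 m and x of jar3 in the frame of case between -0.09 and 0.09 m and y of jar3 in the frame of case between -0.055 and 0.055 m and z of jar3 in the frame of case between -0.003 and 0.015 m and x of jar4 in the frame of case between -0.09 and 0.09 m and y of jar4 in the frame of case between -0.055 and 0.055 m and z of jar4 in the frame of case between -0.003 and 0.015 m and horizontal distance between roll and mat below 0.06 m and height (world z) of roll below 0.012 m and angle between each of roll, weight's own z axis and vertical below 0.1 rad and value of joint lid below 0.025 rad and horizontal distance between weight and lid_top below 0.035 m and z of weight in the frame of lid_top between -0.006 and 0.008 m and linear speed of weight below 0.03 m/s); the robot touches nothing.
It fails at once if a jar is tipped over (more than 0.8 rad) (angle between any of jar1, jar2, jar3, jar4's own z axis and vertical above 0.8 rad).
It fails at once if a bystander is moved more than 40 mm (distance of any of tin, mug, flask, screwdriver from where it was at the start of the episode above 0.04 m).
Of jar1, jar2, jar3, jar4 only 2 to 4 are there at a start; the rules pass over those that are not, and their reading is None.
At some moment in a run one of roll, weight may be knocked a few centimetres aside while the robot is not near it.
It also fails if it takes over 210 s, if anything falls off the work surface, if the arm or the gripper's body presses on something with over 40 N, if the wrist force passes 120 N, or if a joint passes its speed limit or range.

ROBOT

A 6-joint arm with a two-finger parallel gripper is mounted at the origin on the work surface. World frame = base frame: x ahead of the robot, y to its left, z up, the work surface at z = 0. Lengths are in mm, angles in rad, forces in N, time in s.
With the tool pointing down it reaches from about 350 to 975 mm from the base axis. Payload 7.1 kg.
Tool frame: the origin (TCP) lies at the very end of the fingers, on their centre line; the grasp point (between the pads) lies 19 mm behind it; z points along the fingers, y is the line along which they close (so a half turn about z gives the same grasp; the last joint's range is limited). The gripper opens to 88 mm and grips with 3 to 60 N. Pads are 20 mm wide; open, the fingers measure 115 mm over their backs; the gripper's body (75 mm by 178 mm) begins 61 mm behind the grasp point.
Start: joints at [-1.152, 0.423, 1.63, -0, 1.089, -0.019], TCP at [264.982, -566.029, 222.675] pointing down, gripper open.
Joint ranges: [-3, 3], [-0.9, 2.11], [0.09, 2.58], [-1.31, 4.45], [0.11, 2.69], [-2.54, 2.54]. Speed limits (rad/s): [2.39, 2.39, 3.01, 3.14, 3.14, 3.14].

INTERFACE

Orientations are given as a rotation vector (axis times angle).
In Python, from workcell import ctrl, optics gives the robot as it stands.
- The arm moves only by the shell command python3 -m jog 'ROWS'. ROWS is JSON, a list of rows, each a list of 7 numbers: the shift along the tool's x, y, z in units of 40 mm (1.0 is 40 mm), then the turn, a rotation vector about the tool's x, y, z in units of 6 degrees (1.0 is 6 degrees), then the opening, from 0 (shut) to 1 (fully open). A call has 1 to 20 rows; each row shifts and turns the commanded pose from where the row before left it, along the tool's axes as they then stand; what a row does not reach is not made up. A row lasts 1/10 s, in which the tool goes at most 50 mm and 8.59 degrees, less where a joint would pass 70% of its speed; a pose out of reach is approached as far as the arm can. A call is refused whole if a number of a shift passes 1 or a number of a turn 1, either way. A call with a gripper value outside its range is refused whole. The fingers move at their own pace and stop on an object; the grip force is fixed at half the most. Time passes only in rows, so rows that do not move let the fingers close. It gives the time, the measured TCP pose, the force, the opening and the grip force at its end, in the units of the state.
- ctrl.get_obs(): the state, without advancing time (a new reading comes with each control period).
- optics.get_image(name): name is "side" or "top"; returns the picture (384x512x3 uint8, red, green, blue); there is no depth.
- optics.camera_model(name): a dict with "fov_y" (degrees; the focal length in pixels is half the picture's height over the tangent of half this angle, whatever the lens; pixels are square), "cx", "cy" (the principal point, pixels), "k1" (the pictures are not rectified: a ray, as slopes to the right and down, at radius r is drawn at 1 + k1 r^2 times it, then the intrinsics apply), "view" (4x4, takes a point from world to camera coordinates). Camera axes: x right, y up, looking along -z (the intrinsics and any distortion apply to the point x, -y, -z); pixel columns grow to the right and rows downward; lengths in mm; the calibration is good to about 2 mm. A picture is of the moment at which its call begins. camera_model takes no time and is no camera call.
- ctrl.close_job(): hands the job in; it is judged then, once.
Trained networks look in the newest picture that a camera, given by its name, has taken for a name from the list of things; names that differ only in an ending like _2 or _b are one class to them, and where a whole thing is asked for, a point or a joint stands for the part that bears it (a point fixed in the world has none). Each returns a list of dicts, best first, with "conf" (0 to 1); they miss things now and then, are a little off and sometimes report something else, mostly with a low value. They report only what shows in the picture. A call takes as long as a camera call. They do not tell look-alikes from the thing itself.
- optics.masks_of(target, camera): "pixels" (384x512 bool, what is visible of it) and "extent" ([centre column, centre row, width, height] in pixels, round what is visible of it).
The state is a dict: "t": time; "qpos": joint angles; "qvel": joint speeds; "joint_torque": joint torques, N m; "ee_pos": TCP position; "orientation": TCP orientation; "ft_force": force on the tool from outside, world axes, zero at the start; "moment": the same for the moment, N m; "width": finger opening in mm; "grasp_force": force on a finger pad.
Only numpy, scipy, OpenCV 4.12 (cv2) and the standard library are available. Lean on these libraries where they do the work, as an engineer would, in place of code of your own. Each camera call takes 0.05 s, during which the arm holds its last target. There are 200 camera calls.

## Working session

There is one attempt and no reset: what is moved stays moved. The work goes in short steps, Python scripts to look and compute and a shell command to move; the robot and the scene stay as the last step left them, time stands still between calls to the robot, and variables do not carry over. Pictures are saved under pics/ and viewed, at most 14 in all, crops included, and the job is handed in when it is done.

```bash
ls; mkdir -p pics
python3 - <<'E'
from workcell import ctrl, optics
import cv2
print(ctrl.get_obs())
for n in("side","top"):
    cv2.imwrite(f"pics/{n}0.png",optics.get_image(n)[:,:,::-1]); print(optics.camera_model(n))
E
```

```text
pics
{'t': 0.0, 'qpos': array([-1.15200101e+00,  4.23820780e-01,  1.63068432e+00,  2.87274150e-05,
        1.08856935e+00, -1.90088237e-02]), 'qvel': array([-2.60221662e-05, -2.68719064e-03, -3.28117618e-04, -8.09842614e-05,
        2.12902866e-04,  1.38216805e-03]), 'joint_torque': array([-2.58136271e-03, -5.44633663e+01, -2.73674279e+01,  6.41090563e-02,
        2.26555875e-02, -1.07128430e-04]), 'ee_pos': array([ 264.77371632, -565.54334485,  221.9164413 ]), 'orientation': array([-3.06520509e+00, -6.81885136e-01,  4.22815849e-04]), 'ft_force': array([-0.64168942, -0.27246959,  0.22356099]), 'moment': array([-0.05632296,  0.00679806,  0.00083807]), 'grasp_force': 0.0, 'width': 88.00396668634944}
{'fov_y': 49.1344963966306, 'cx': 261.99360309767474, 'cy': 186.8273613269632, 'k1': -0.06681387479856267, 'view': array([[-9.90732226e-01, -1.35595944e-01,  7.96216801e-03,
         4.77615521e+02],
       [ 8.64512717e-02, -5.84273190e-01,  8.06939290e-01,
        -1.26419943e+02],
       [-1.04765613e-01,  8.00149099e-01,  5.90580720e-01,
        -1.26217733e+03],
       [ 0.00000000e+00,  0.00000000e+00,  0.00000000e+00,
         1.00000000e+00]])}
{'fov_y': 52.13152099240821, 'cx': 254.87390457830242, 'cy': 198.54289441598524, 'k1': -0.10982688410427553, 'view': array([[-2.28531842e-02, -9.99734400e-01,  2.97688766e-03,
        -1.39941402e+01],
       [ 9.84523674e-01, -2.19877588e-02,  1.73866826e-01,
        -4.99587446e+02],
       [-1.73755192e-01,  6.90422698e-03,  9.84764675e-01,
        -9.50919198e+02],
       [ 0.00000000e+00,  0.00000000e+00,  0.00000000e+00,
         1.00000000e+00]])}
```

View pics/side0.png

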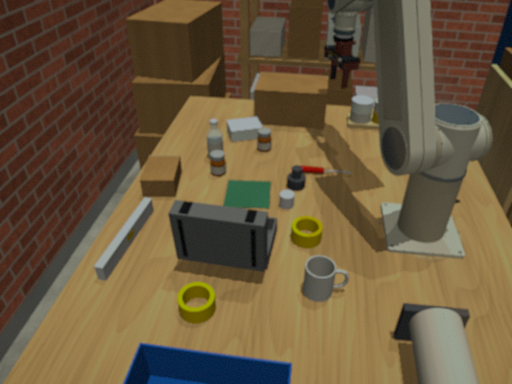

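View pics/top0.png

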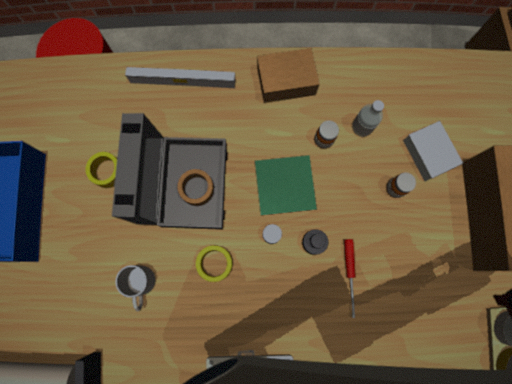

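The top picture shows the open case at about (195,183) with the brown roll at (195,187), and the lid leaning left. The mat is at (286,185), the jars at (326,134) and (402,184), and the weight at (315,241). The tin is at (272,234), the screwdriver at (350,275), the flask at (368,118) and the mug at (132,282). The yellow rings at (102,170) and (213,263) are decoys.

```bash
cat > h.py <<'E'
import numpy as np, cv2
from scipy.optimize import least_squares
from scipy.spatial.transform import Rotation as R
from workcell import ctrl, optics
H={'jar1':(28,28,80),'roll':(45,45,48),'weight':(32,18,75),'tin':(24,24,45),'mug':(38,38,90),'flask':(30,12,150)}
CM={c:optics.camera_model(c) for c in('top','side')}
def proj(P,c):
    m=CM[c]; p=np.c_[np.atleast_2d(P),np.ones(len(np.atleast_2d(P)))]@np.array(m['view']).T
    s=np.c_[p[:,0],-p[:,1]]/-p[:,2:3]; s=s*(1+m['k1']*(s**2).sum(1,keepdims=True))
    f=192/np.tan(np.radians(m['fov_y']/2)); return s*f+[m['cx'],m['cy']]
def unproj(uv,z,c):
    return least_squares(lambda q:proj([q[0],q[1],z],c)[0]-uv,[600,0]).x
a=np.linspace(0,2*np.pi,60)
def cyl(x,y,z,n):
    rb,rt,h=H[n]; ring=lambda r,zz:np.c_[x+r*np.cos(a),y+r*np.sin(a),0*a+zz]
    L=[ring(rb,z),ring(rt,z+h)]
    if n=='weight': L+=[ring(32,z+40),ring(18,z+55)]
    return np.vstack(L)
def box(P): return np.r_[P.min(0),P.max(0)]
def fit(mask,z,n,c):
    v,u=np.nonzero(mask); b=np.array([u.min()-.5,v.min()-.5,u.max()+.5,v.max()+.5])
    x0=unproj([(b[0]+b[2])/2,(b[1]+b[3])/2],z+H[n][2]/2,c)
    r=least_squares(lambda q:box(proj(cyl(q[0],q[1],z,n),c))-b,x0)
    return r.x.round(1),r.fun.round(1)
def find(n,z=0,cams=('top','side'),shot=True):
    for c in cams:
        if shot: optics.get_image(c)
        for d in optics.masks_of(n,c):
            if d['conf']<.3 or d['pixels'].sum()<20: continue
            x,f=fit(d['pixels'],z,n,c); print(n,c,round(d['conf'],2),np.round(d['extent']),x,'res',f)
E
python3 - <<'E'
from h import *
for n in H: find(n,5 if n=='roll' else 0,shot=n=='jar1')
for n in('case','lid','mat','screwdriver'):
    for d in optics.masks_of(n,'top'):
        if d['conf']<.3: continue
        m=d['pixels'].astype(np.uint8); k=max(cv2.findContours(m,0,2)[0],key=cv2.contourArea)
        q=cv2.boxPoints(cv2.minAreaRect(k)); zz={'mat':3,'case':50,'lid':50,'screwdriver':10}[n]
        print(n,round(d['conf'],2),q.round(1).tolist(),[unproj(p,zz,'top').round(1).tolist() for p in q])
E
```

```text
jar1 top 0.85 [327. 134.  24.  22.] [ 668.6 -214.3] res [-1.3 -2.1  1.2  2.2]
jar1 top 0.73 [402. 185.  30.  25.] [ 525.9 -404.9] res [-1.5 -1.2  1.5  1.2]
jar1 side 0.63 [217. 163.  15.  27.] [ 666.7 -209.2] res [-0.1 -0.9  0.1  0.8]
jar1 side 0.54 [263. 140.  14.  26.] [ 531.3 -397.1] res [-0.4 -0.2  0.4  0.2]
roll top 0.66 [103. 171.  34.  37.] [588.5 381.2] res [-3.8 -0.7  3.8  0.6]
roll top 0.61 [214. 262.  30.  35.] [338.6  81. ] res [-1.8 -0.5  1.9  0.5]
roll top 0.56 [195. 186.  39.  36.] [536.1 126.7] res [-0.6 -0.9  0.6  0.9]
roll side 0.97 [198. 303.  39.  45.] [587.8 382. ] res [ 0.3  0.1 -0.3 -0. ]
roll side 0.67 [307. 231.  34.  27.] [343.9  92.8] res [-0.2 -0.8  0.2  0.7]
weight top 0.83 [315. 241.  23.  30.] [ 390.5 -173.5] res [-0.1 -0.1  0.1  0. ]
weight side 0.92 [296. 178.  22.  29.] [ 392.3 -167.3] res [-0.3 -0.4  0.3  0.4]
tin top 0.62 [272. 232.  16.  19.] [410.9 -65.2] res [ 0.2 -0.1 -0.2  0.1]
tin side 0.68 [285. 197.  14.  15.] [411.9 -61.1] res [-0.8 -1.2  0.8  1.1]
mug top 0.93 [134. 288.  41.  49.] [282.2 273.7] res [ 0.1  7.4 -0.  -6.7]
mug side 0.69 [32
[... 596 characters left out ...]
2.2, 57.5]]
lid 0.59 [[110.5999984741211, 221.6999969482422], [119.5999984741211, 111.30000305175781], [165.8000030517578, 115.0], [156.8000030517578, 225.5]] [[446.7, 340.9], [742.9, 330.6], [727.5, 205.1], [435.1, 221.9]]
mat 0.7 [[253.6999969482422, 160.1999969482422], [310.20001220703125, 154.3000030517578], [316.0, 209.1999969482422], [259.3999938964844, 215.10000610351562]] [[611.0, -24.8], [624.3, -178.0], [474.2, -185.9], [462.0, -36.5]]
screwdriver 0.75 [[343.6000061035156, 239.10000610351562], [352.8999938964844, 238.60000610351562], [357.70001220703125, 314.79998779296875], [348.3999938964844, 315.3999938964844]] [[393.0, -253.2], [393.9, -277.7], [200.0, -279.3], [199.5, -255.4]]
```

Run:
```python
import cv2
i=cv2.imread('pics/top0.png')[95:250,95:345]; cv2.imwrite('pics/top0c.png',cv2.resize(i,None,fx=3.2,fy=3.2,interpolation=2))
```

```text
(no output)
```

View pics/top0c.png

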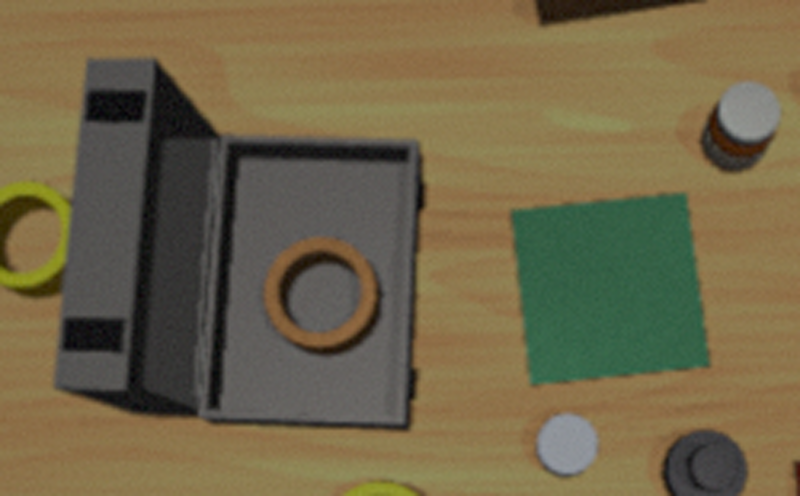

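The crop shows the case rim's free-side corners at (225.3,139.7) and (222.5,228.4) in picture pixels. The lid's free-edge wall runs from (122.5,114) to (113,216), and the jar cap is at (328.7,130).

```bash
cat >> h.py <<'E'
def go(x,y,z,yaw=None,o=None):
    "tool-frame shift (units) then turn from measured pose; yaw = world angle of tool y"
    o=o or ctrl.get_obs(); r=R.from_rotvec(o['orientation']); 
    d=r.inv().apply(np.array([x,y,z])-o['ee_pos'])/40
    out=[d.round(2)]
    if yaw is not None:
        M=np.array([[-np.sin(yaw),np.cos(yaw),0],[np.cos(yaw),np.sin(yaw),0],[0,0,-1]]).T
        out.append((np.degrees((r.inv()*R.from_matrix(M)).as_rotvec())/6).round(2))
    return out
E
python3 - <<'E'
from h import *
cr=lambda u,v:np.array([u,v])/3.2+95
loc=lambda x,y,z,th:(x,81+y*np.cos(th)+z*np.sin(th),50-y*np.sin(th)+z*np.cos(th))
obs=[((116,-81,50),cr(417,141)),((-116,-81,50),cr(408,427)),((116,75,50),cr(231,141)),((-116,75,50),cr(205,417))]
lid=[((116,-162,50),cr(88,60)),((116,-162,0),cr(155,60)),((-116,-162,50),cr(57,387)),((-116,-162,0),cr(128,391))]
def f(q):
    c,s=np.cos(q[2]),np.sin(q[2]); T=lambda p:[q[0]+c*p[0]-s*p[1],q[1]+s*p[0]+c*p[1],p[2]]
    return np.ravel([proj(T(p),'top')[0]-o for p,o in obs]+[proj(T(loc(*p,q[3])),'top')[0]-o for p,o in lid])
r=least_squares(f,[566,128,0,1.6]); print('case',r.x,r.fun.round(1))
print('mat',[unproj(cr(*p),3,'top').round(1) for p in((513,210),(686,194),(708,367),(531,384))])
print('roll top ctr',unproj(cr(322,294),53,'top'))
print('jarcap',unproj(cr(748,112),80,'top'),unproj([405,182],80,'top'))
print('greybox',[unproj(p,30,'top').round() for p in((406,140),(427,178))])
q=r.x; print(go(q[0],q[1],250,q[2]))
E
```

```text
case [ 5.45436534e+02  1.33169246e+02 -5.36384938e-02  1.62573372e+00] [ 0.7 -0.2 -0.6 -0.4 -0.8 -1.7  0.7  0.7  0.  -0.1  0.7 -0.2 -0.6  1.
 -0.2  0.4]
mat [array([609.8, -29.1]), array([ 620.8, -175.5]), array([ 472.9, -186.6]), array([462.2, -40.5])]
roll top ctr [530.82115949 123.91051519]
jarcap [ 665.23288126 -216.57799066] [ 526.41560225 -401.83128491]
greybox [array([ 653., -436.]), array([ 547., -484.])]
[array([ 13.76, -12.86,  -0.68]), array([  0.  ,   0.  , -10.31])]
```

```bash
python3 -m jog '[[0,0,-0.2,0,0,-0.94,0.4],[0,0,-0.2,0,0,-0.94,0.4],[0,0,-0.2,0,0,-0.94,0.4],[0,0,-0.2,0,0,-0.94,0.4],[0,0,0,0,0,-0.94,0.4],[0,0,0,0,0,-0.94,0.4],[0,0,0,0,0,-0.94,0.4],[0,0,0,0,0,-0.94,0.4],[0,0,0,0,0,-0.94,0.4],[0,0,0,0,0,-0.94,0.4],[0,0,0,0,0,-0.91,0.4],[0,0,0,0,0,0,0.4]]'; python3 -c "
from h import *
print(go(572,123,120,-.054))"
```

```text
t: 2.2
ee_pos: [265.0, -566.0, 254.7]
orientation: [-2.279, -2.162, 0.0]
ft_force: [0.2, 0.3, 0.4]
width: 35.6
grasp_force: 0.0
[array([17.61,  6.76,  3.37]), array([-0.  ,  0.  ,  0.01])]
```

```bash
python3 -m jog '[[0.9,0.35,0,0,0,0,0.4],[0.9,0.35,0,0,0,0,0.4],[0.9,0.35,0,0,0,0,0.4],[0.9,0.35,0,0,0,0,0.4],[0.9,0.35,0,0,0,0,0.4],[0.9,0.35,0,0,0,0,0.4],[0.9,0.35,0,0,0,0,0.4],[0.9,0.35,0,0,0,0,0.4],[0.9,0.35,0,0,0,0,0.4],[0.9,0.35,0,0,0,0,0.4],[0.9,0.35,0,0,0,0,0.4],[0.9,0.35,0.1,0,0,0,0.4],[0.9,0.35,0.5,0,0,0,0.4],[0.9,0.35,0.5,0,0,0,0.4],[0.9,0.35,0.5,0,0,0,0.4],[0.9,0.35,0.5,0,0,0,0.4],[0.9,0.35,0.5,0,0,0,0.4],[0.9,0.35,0.5,0,0,0,0.4],[0.9,0.35,0.2,0,0,0,0.4],[0,0,0,0,0,0,0.4]]'
python3 - <<'E'
from h import *
print(go(572,123,15,-.054))
im=optics.get_image('top'); cv2.imwrite('pics/a.png',cv2.resize(im[95:255,95:345,::-1],None,fx=3,fy=3))
find('roll',5,('side','top'))
E
```

```text
t: 4.2
ee_pos: [568.3, 106.3, 121.4]
orientation: [-2.279, -2.162, -0.001]
ft_force: [-0.6, -1.0, -0.1]
width: 35.5
grasp_force: 0.0
[array([0.42, 0.07, 2.66]), array([-0.  , -0.01,  0.01])]
roll side 0.91 [307. 233.  34.  31.] [342.5  92.5] res [-0.8 -0.8  0.7  0.7]
roll side 0.58 [197. 305.  38.  43.] [588.6 383.4] res [-0.2 -0.5  0.3  0.4]
roll top 0.92 [102. 171.  31.  36.] [589.9 382.6] res [-4.3 -1.2  4.3  1.1]
```

View pics/a.png

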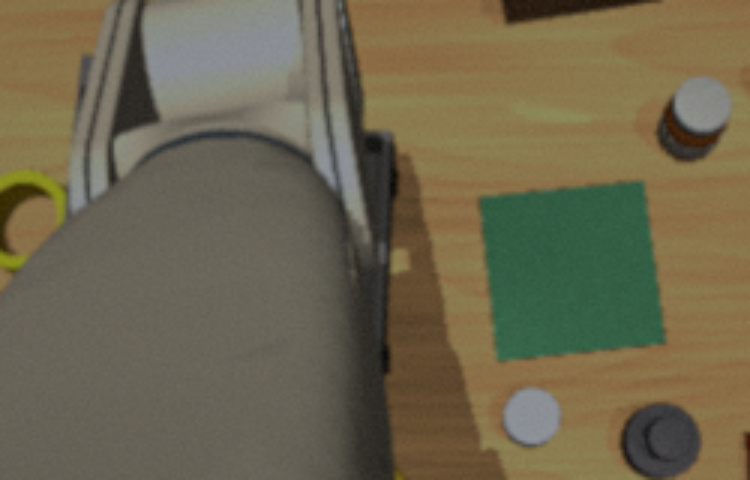

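The arm covers the case in this view, with only its free edge showing near (385,250). The mat and weight haven't moved. I'll go down.

```bash
python3 -m jog '[[0.42,0.07,0.3,0,0,0,0.4],[0,0,0.5,0,0,0,0.4],[0,0,0.5,0,0,0,0.4],[0,0,0.5,0,0,0,0.4],[0,0,0.2,0,0,0,0.4],[0,0,0.2,0,0,0,0.4],[0,0,0.2,0,0,0,0.4],[0,0,0.23,0,0,0,0.4],[0,0,0,0,0,0,0.4]]'; python3 -m jog '[[0,0,0,0,0,0,0],[0,0,0,0,0,0,0],[0,0,0,0,0,0,0],[0,0,0,0,0,0,0],[0,0,0,0,0,0,0],[0,0,0,0,0,0,0],[0,0,-0.1,0,0,0,0],[0,0,-0.3,0,0,0,0],[0,0,-0.5,0,0,0,0],[0,0,-0.7,0,0,0,0],[0,0,-0.7,0,0,0,0],[0,0,-0.7,0,0,0,0],[0,0,0,0,0,0,0]]'
```

```text
t: 5.35
ee_pos: [570.2, 119.3, 16.6]
orientation: [-2.28, -2.161, 0.002]
ft_force: [-0.0, -1.2, 0.1]
width: 35.2
grasp_force: 0.0
t: 6.65
ee_pos: [573.1, 119.9, 141.8]
orientation: [2.277, 2.159, 0.009]
ft_force: [-0.7, 0.3, -1.1]
width: 13.1
grasp_force: 30.6
```

```bash
python3 -c "
from h import *
print(go(580,-110,15.5,-.054))"
```

```text
[array([-5.74,  0.46,  3.15]), array([ 0.07, -0.02,  0.01])]
```

```bash
python3 -m jog '[[-0.4,0,0,0,0,0,0],[-0.6,0.06,0,0,0,0,0],[-0.7,0.1,0,0,0,0,0],[-0.7,0.1,0,0,0,0,0],[-0.7,0.1,0,0,0,0,0],[-0.7,0.1,0,0,0,0,0],[-0.7,0,0,0,0,0,0],[-0.6,0,0,0,0,0,0],[-0.4,0,0,0,0,0,0],[-0.24,0,0.3,0,0,0,0],[0,0,0.5,0,0,0,0],[0,0,0.5,0,0,0,0],[0,0,0.5,0,0,0,0],[0,0,0.5,0,0,0,0],[0,0,0.4,0,0,0,0],[0,0,0.2,0,0,0,0],[0,0,0.1,0,0,0,0],[0,0,0,0,0,0,0]]'
```

```text
t: 8.45
ee_pos: [576.8, -110.7, 17.1]
orientation: [-2.279, -2.161, 0.0]
ft_force: [0.9, -0.1, -1.3]
width: 12.8
grasp_force: 30.6
```

```bash
python3 -m jog '[[0,0,0.06,0,0,0,0],[0,0,0,0,0,0,0],[0,0,0,0,0,0,0.4],[0,0,0,0,0,0,0.4],[0,0,0,0,0,0,0.4],[0,0,-0.3,0,0,0,0.4],[0,0,-0.6,0,0,0,0.4],[0,0,-0.8,0,0,0,0.4],[0,0,-0.9,0,0,0,0.4],[0,0,-0.9,0,0,0,1],[0,0,0,0,0,0,1]]'; python3 -c "
from h import *
print(go(667,-213,150,0))"
```

```text
t: 9.55
ee_pos: [580.1, -111.5, 161.0]
orientation: [2.274, 2.156, 0.008]
ft_force: [0.8, -0.2, 0.7]
width: 47.9
grasp_force: 0.0
[array([-2.42,  2.3 ,  0.3 ]), array([ 0.09,  0.02, -0.51])]
```

```bash
python3 -m jog '[[-0.5,0.5,0,0,0,0,1],[-0.6,0.6,0,0,0,0,1],[-0.6,0.6,0,0,0,0,1],[-0.5,0.5,0,0,0,0,1],[-0.22,0.1,0,0,0,0,1],[0,0,0.4,0,0,0,1],[0,0,0,0,0,0,1]]'
python3 - <<'E'
from h import *
print(go(667,-213,26,-.054))
find('jar1',0,('side',)); find('roll',3,('top','side'))
cv2.imwrite('pics/b.png',optics.get_image('side')[80:280,120:380,::-1].repeat(2,0).repeat(2,1))
E
```

```text
t: 10.25
ee_pos: [660.8, -211.1, 135.8]
orientation: [-2.276, -2.158, 0.004]
ft_force: [-0.7, -0.3, 0.2]
width: 87.9
grasp_force: 0.0
[array([-0.04,  0.17,  2.74]), array([-0.05, -0.02,  0.  ])]
jar1 side 0.81 [264. 141.  16.  24.] [ 528.9 -393.7] res [ 0.1 -0.8 -0.1  0.7]
jar1 side 0.71 [217. 236.  98.  70.] [586.1 167.2] res [ 38.3  20.6 -39.9 -16.5]
jar1 side 0.58 [216. 162.  14.  26.] [ 665.6 -212.3] res [ 0.4 -0.4 -0.4  0.4]
roll top 0.8 [102. 171.  34.  40.] [589. 382.] res [-3.7  0.3  3.8 -0.4]
roll side 0.7 [198. 303.  36.  43.] [589.6 380.4] res [-0.2 -1.   0.2  0.8]
roll side 0.69 [217. 236.  96.  74.] [588.9 152.9] res [ 33.1  21.1 -34.  -15.6]
roll side 0.65 [307. 231.  33.  32.] [345.3  90.9] res [ 0.3 -0.7 -0.3  0.7]
roll side 0.56 [251. 186.  23.  24.] [ 538.6 -108.7] res [-0.7 -0.9  0.7  0.8]
```

View pics/b.png

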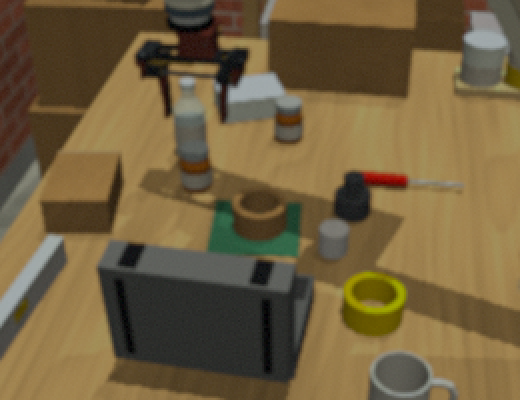

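The roll lies flat on the mat at (260,213) in the crop, and the gripper is above jar1. I'll go down.

```bash
python3 -m jog '[[-0.03,0.15,0.3,0,0,0,1],[0,0,0.5,0,0,0,1],[0,0,0.5,0,0,0,1],[0,0,0.5,0,0,0,1],[0,0,0.5,0,0,0,1],[0,0,0.4,0,0,0,1],[0,0,0.04,0,0,0,1],[0,0,0,0,0,0,1]]'; python3 -m jog '[[0,0,0,0,0,0,0],[0,0,0,0,0,0,0],[0,0,0,0,0,0,0],[0,0,0,0,0,0,0],[0,0,0,0,0,0,0],[0,0,-0.1,0,0,0,0],[0,0,-0.2,0,0,0,0],[0,0,-0.4,0,0,0,0],[0,0,-0.6,0,0,0,0],[0,0,-0.6,0,0,0,0],[0,0,-0.6,0,0,0,0],[0,0,-0.3,0,0,0,0],[0,0,-0.1,0,0,0,0],[0,0,0,0,0,0,0]]';python3 - <<'E'
from h import *
c,s=np.cos(-.054),np.sin(-.054)
for q in(50,-50): print(go(545.4+c*q,133.2+s*q,31,-.054), 545.4+c*q,133.2+s*q)
E
```

```text
t: 11.4
ee_pos: [669.4, -213.8, 28.9]
orientation: [-2.279, -2.161, 0.001]
ft_force: [1.0, 0.0, 0.0]
width: 87.5
grasp_force: 0.0
t: 12.8
ee_pos: [669.6, -213.9, 146.0]
orientation: [2.279, 2.161, 0.001]
ft_force: [-0.4, 0.7, -1.8]
width: 54.8
grasp_force: 30.0
[array([ 8.5 , -2.31,  2.87]), array([0.01, 0.  , 0.01])] 595.3271177129782 130.5013120086945
[array([ 8.5 , -4.81,  2.87]), array([0.01, 0.  , 0.01])] 495.4728822870218 135.89868799130548
```

```bash
python3 -m jog '[[0.3,-0.1,0,0,0,0,0],[0.5,-0.2,0,0,0,0,0],[0.7,-0.2,0,0,0,0,0],[0.7,-0.2,0,0,0,0,0],[0.7,-0.2,0,0,0,0,0],[0.7,-0.2,0,0,0,0,0],[0.7,-0.2,0,0,0,0,0],[0.7,-0.2,0,0,0,0,0],[0.7,-0.2,0,0,0,0,0],[0.7,-0.2,0,0,0,0,0],[0.7,-0.2,0,0,0,0,0],[0.6,-0.2,0,0,0,0,0],[0.5,0,0,0,0,0,0],[0.3,0,0,0,0,0,0],[0,0,0.4,0,0,0,0],[0,0,0.5,0,0,0,0],[0,0,0.5,0,0,0,0],[0,0,0,0,0,0,0]]';python3 - <<'E'
from h import *
print(go(595.3,130.5,33,-.054))
E
```

```text
t: 14.6
ee_pos: [592.9, 129.1, 85.4]
orientation: [-2.278, -2.158, 0.009]
ft_force: [-0.2, -0.2, -1.6]
width: 55.2
grasp_force: 30.0
[array([0.04, 0.07, 1.31]), array([-0.06,  0.02, -0.  ])]
```

```bash
python3 -m jog '[[0,0,0.4,0,0,0,0],[0,0,0.4,0,0,0,0],[0,0,0.25,0,0,0,0],[0,0,0,0,0,0,0],[0,0,0,0,0,0,0]]'
```

```text
t: 15.1
ee_pos: [595.8, 130.5, 47.3]
orientation: [-2.28, -2.161, 0.0]
ft_force: [-0.2, 0.2, -2.0]
width: 55.5
grasp_force: 30.0
```

```bash
python3 -m jog '[[0,0,0.2,0,0,0,0],[0,0,0.1,0,0,0,0],[0,0,0,0,0,0,0],[0,0,0,0,0,0,0]]'; python3 -m jog '[[0,0,0.03,0,0,0,0],[0,0,0,0,0,0,0],[0,0,0,0,0,0,0]]'
```

```text
t: 15.5
ee_pos: [595.8, 130.6, 35.5]
orientation: [-2.28, -2.161, 0.0]
ft_force: [-0.8, -0.5, -1.9]
width: 55.4
grasp_force: 30.0
t: 15.8
ee_pos: [595.9, 130.6, 35.0]
orientation: [2.28, 2.161, 0.001]
ft_force: [-2.1, -1.5, 4.5]
width: 55.3
grasp_force: 30.0
```

Contact with the floor; release to ~72 mm, lift, and go to jar 2.

```bash
python3 -m jog '[[0,0,0,0,0,0,0.8],[0,0,0,0,0,0,0.8],[0,0,0,0,0,0,0.8],[0,0,-0.3,0,0,0,0.8],[0,0,-0.5,0,0,0,0.8],[0,0,-0.7,0,0,0,0.8],[0,0,-0.7,0,0,0,0.8],[0,0,-0.7,0,0,0,0.8],[0,0,0,0,0,0,0.8],[0,0,0,0,0,0,1]]';python3 - <<'E'
from h import *
print(go(528,-400,150,-.054))
E
```

```text
t: 16.8
ee_pos: [596.1, 130.6, 151.3]
orientation: [2.279, 2.161, 0.002]
ft_force: [0.4, -0.5, -0.3]
width: 75.4
grasp_force: 0.0
[array([-13.34,  -0.99,   0.02]), array([ 0.02, -0.  ,  0.01])]
```

```bash
python3 -m jog '[[-0.5,-0.1,0,0,0,0,1],[-0.8,-0.1,0,0,0,0,1],[-0.9,-0.1,0,0,0,0,1],[-0.9,-0.1,0,0,0,0,1],[-0.9,-0.1,0,0,0,0,1],[-0.9,-0.1,0,0,0,0,1],[-0.9,-0.1,0,0,0,0,1],[-0.9,-0.1,0,0,0,0,1],[-0.9,-0.1,0,0,0,0,1],[-0.9,-0.1,0,0,0,0,1],[-0.9,0,0,0,0,0,1],[-0.9,0,0,0,0,0,1],[-0.9,0,0,0,0,0,1],[-0.9,0,0,0,0,0,1],[-0.7,0,0,0,0,0,1],[-0.44,0,0,0,0,0,1],[0,0,0,0,0,0,1],[0,0,0,0,0,0,1]]';python3 - <<'E'
from h import *
print(go(528,-400,28,-.054))
find('jar1',0,('side','top')); 
cv2.imwrite('pics/c.png',optics.get_image('top')[:,:,::-1])
E
```

```text
t: 18.6
ee_pos: [527.1, -395.2, 149.3]
orientation: [-2.279, -2.159, -0.0]
ft_force: [-0.4, 0.6, 0.2]
width: 87.9
grasp_force: 0.0
[array([-0.12,  0.03,  3.03]), array([-0.01, -0.01,  0.  ])]
jar1 side 0.85 [264. 141.  16.  27.] [ 529.4 -397.3] res [ 0.1 -0.2 -0.1  0.2]
jar1 top 0.77 [197. 164.  24.  21.] [595.5 126.4] res [-1.5 -1.   1.6  1. ]
jar1 top 0.72 [405. 181.  28.  18.] [ 533.7 -410.9] res [-3.6 -3.2  3.4  3.3]
```

View pics/c.png

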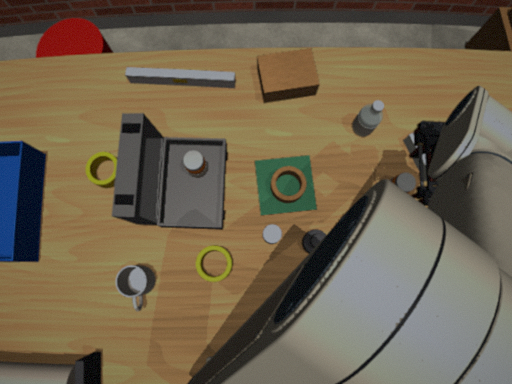

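Jar1 stands in the case at (194,161), the roll is on the mat at (288,184), and jar2 is at (405,182) beneath the gripper.

```bash
python3 -m jog '[[-0.1,0.03,0.3,0,0,0,1],[0,0,0.5,0,0,0,1],[0,0,0.5,0,0,0,1],[0,0,0.5,0,0,0,1],[0,0,0.5,0,0,0,1],[0,0,0.4,0,0,0,1],[0,0,0.3,0,0,0,1],[0,0,0,0,0,0,1],[0,0,0,0,0,0,1]]'; python3 -m jog '[[0,0,0,0,0,0,0],[0,0,0,0,0,0,0],[0,0,0,0,0,0,0],[0,0,0,0,0,0,0],[0,0,0,0,0,0,0],[0,0,-0.1,0,0,0,0],[0,0,-0.2,0,0,0,0],[0,0,-0.4,0,0,0,0],[0,0,-0.6,0,0,0,0],[0,0,-0.6,0,0,0,0],[0,0,-0.6,0,0,0,0],[0,0,-0.5,0,0,0,0],[0,0,-0.3,0,0,0,0],[0,0,0,0,0,0,0]]';python3 - <<'E'
from h import *
print(go(495.5,135.9,80,-.054))
E
```

```text
t: 19.75
ee_pos: [528.8, -400.3, 30.3]
orientation: [2.28, 2.161, 0.0]
ft_force: [-0.6, 0.3, -0.0]
width: 88.0
grasp_force: 0.0
t: 21.15
ee_pos: [529.6, -401.0, 165.0]
orientation: [2.277, 2.159, 0.001]
ft_force: [-0.1, -0.7, -2.2]
width: 55.2
grasp_force: 30.0
[array([13.36, -1.57,  2.09]), array([0.03, 0.02, 0.01])]
```

```bash
python3 -m jog '[[0.3,-0.1,0,0,0,0,0],[0.5,-0.1,0,0,0,0,0],[0.8,-0.1,0,0,0,0,0],[0.9,-0.1,0,0,0,0,0],[0.9,-0.1,0,0,0,0,0],[0.9,-0.1,0,0,0,0,0],[0.9,-0.1,0,0,0,0,0],[0.9,-0.1,0,0,0,0,0],[0.9,-0.1,0,0,0,0,0],[0.9,-0.1,0,0,0,0,0],[0.9,-0.1,0,0,0,0,0],[0.9,-0.1,0,0,0,0,0],[0.9,-0.1,0,0,0,0,0],[0.9,-0.1,0,0,0,0,0],[0.8,-0.1,0,0,0,0,0],[0.6,-0.07,0,0,0,0,0],[0.36,0,0,0,0,0,0],[0,0,0,0,0,0,0],[0,0,0,0,0,0,0]]';python3 -m jog '[[0,0,0.4,0,0,0,0],[0,0,0.6,0,0,0,0],[0,0,0.6,0,0,0,0],[0,0,0.6,0,0,0,0],[0,0,0.4,0,0,0,0],[0,0,0.2,0,0,0,0],[0,0,0,0,0,0,0],[0,0,0,0,0,0,0]]'
```

```text
t: 23.05
ee_pos: [493.6, 132.3, 161.7]
orientation: [-2.279, -2.162, 0.002]
ft_force: [-0.2, 0.2, -1.9]
width: 55.5
grasp_force: 30.0
t: 23.85
ee_pos: [494.6, 132.3, 50.7]
orientation: [2.281, 2.16, 0.001]
ft_force: [0.4, 0.2, -2.1]
width: 55.4
grasp_force: 30.0
```

```bash
python3 -m jog '[[0,0,0.2,0,0,0,0],[0,0,0.12,0,0,0,0],[0,0,0,0,0,0,0],[0,0,0,0,0,0,0]]'; python3 -m jog '[[0,0,0.05,0,0,0,0],[0,0,0,0,0,0,0],[0,0,0,0,0,0,0]]'
```

```text
t: 24.25
ee_pos: [494.1, 132.8, 37.4]
orientation: [-2.28, -2.162, 0.0]
ft_force: [-0.9, 0.2, -1.5]
width: 55.2
grasp_force: 30.0
t: 24.55
ee_pos: [494.5, 132.9, 35.7]
orientation: [2.28, 2.161, 0.001]
ft_force: [-0.3, 1.2, 1.5]
width: 55.5
grasp_force: 30.0
```

```bash
python3 -m jog '[[0,0,0,0,0,0,0.8],[0,0,0,0,0,0,0.8],[0,0,0,0,0,0,0.8],[0,0,-0.3,0,0,0,0.8],[0,0,-0.5,0,0,0,0.8],[0,0,-0.7,0,0,0,0.8],[0,0,-0.8,0,0,0,0.8],[0,0,-0.8,0,0,0,0.5],[0,0.2,-0.8,0,0,0,0],[0,0.3,-0.8,0,0,0,0],[0,0.3,-0.7,0,0,0,0],[0.2,0.3,-0.4,0,0,0,0],[0.5,0.17,0,0,0,0,0],[0.7,0,0,0,0,0,0],[0.8,0,0,0,0,0,0],[0.8,0,0,0,0,0,0],[0.8,0,0,0,0,0,0],[0.6,0,0,0,0,0,0],[0,0,0,0,0,0,0],[0,0,0,0,0,0,0]]';python3 - <<'E'
from h import *
print(go(555,308,180,-.054))
find('jar1',5,('top',));find('weight');
cv2.imwrite('pics/d.png',optics.get_image('top')[:,:,::-1])
E
```

```text
t: 26.55
ee_pos: [553.8, 305.7, 267.8]
orientation: [2.279, 2.163, -0.001]
ft_force: [-0.7, -0.0, -1.2]
width: 0.4
grasp_force: 0.0
[array([0.06, 0.03, 2.2 ]), array([-0.  ,  0.  ,  0.02])]
jar1 top 0.91 [195. 166.  22.  22.] [594.1 125.6] res [-1.5 -1.   1.6  1.1]
jar1 top 0.62 [195. 202.  24.  22.] [490.9 126.4] res [-1.3 -0.5  1.4  0.5]
weight top 0.73 [316. 241.  23.  29.] [ 386.6 -175.9] res [-0.1 -0.5  0.1  0.5]
weight side 0.71 [222. 237. 112.  73.] [574.5 156.4] res [ 42.8  22.2 -43.8 -17.8]
weight side 0.56 [296. 176.  19.  24.] [ 392.3 -167.3] res [-0.3 -0.4  0.3  0.4]
```

View pics/d.png

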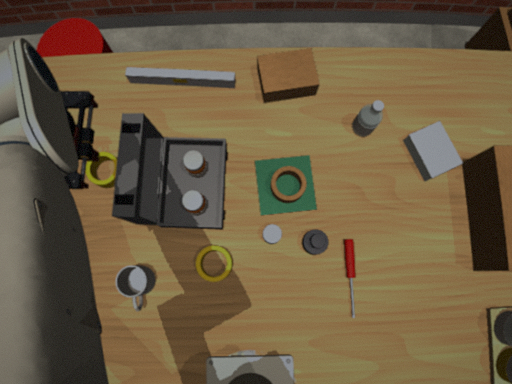

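Both jars stand in the case at (193,161) and (193,202). The gripper is behind the lid and no other jars can be seen. I'll push the lid over.

```bash
python3 -m jog '[[0,0,0.5,0,0,0,0],[0,0,0.7,0,0,0,0],[0,0,0.6,0,0,0,0],[0,0,0.15,0,0,0,0],[-0.3,0,0,0,0,0,0],[-0.3,0,0,0,0,0,0],[-0.2,0,0,0,0,0,0],[-0.25,-0.0,-0.05,0,0,0,0],[-0.25,0,-0.05,0,0,0,0],[-0.25,0,-0.05,0,0,0,0],[-0.25,0,-0.05,0,0,0,0],[-0.27,0,0.02,0,0,0,0],[-0.27,0,0.02,0,0,0,0],[-0.27,0,0.02,0,0,0,0],[-0.27,0,0.02,0,0,0,0],[0,0,0,0,0,0,0]]';python3 - <<'E'
from h import *
print(ctrl.get_obs()['moment'])
i=[optics.get_image(c)[:,:,::-1] for c in('top','side')]
cv2.imwrite('pics/e.png',np.hstack([i[0][60:280,60:330],i[1][130:350,120:390]]))
E
```

```text
t: 28.5
ee_pos: [547.2, 188.8, 193.5]
orientation: [-2.281, -2.16, 0.004]
ft_force: [0.5, 0.0, -0.0]
width: 0.0
grasp_force: 0.0
[-0.02978954 -0.06047637  0.01021093]
```

View pics/e.png

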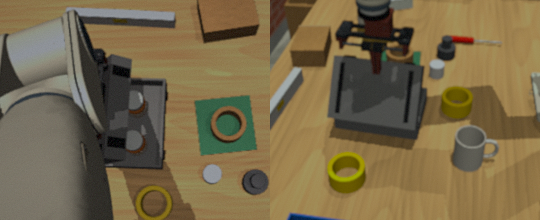

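The lid has tilted about 60% of the way open-to-shut, with the finger against its edge. I'll continue along the arc.

```bash
python3 -m jog '[[-0.26,0,0.1,0,0,0,0],[-0.26,0,0.1,0,0,0,0],[-0.26,0,0.1,0,0,0,0],[-0.26,0,0.11,0,0,0,0],[-0.22,0,0.17,0,0,0,0],[-0.22,0,0.17,0,0,0,0],[-0.22,0,0.18,0,0,0,0],[-0.22,0,0.18,0,0,0,0],[-0.15,0,0.2,0,0,0,0],[-0.15,0,0.2,0,0,0,0],[-0.15,0,0.2,0,0,0,0],[0,0,0,0,0,0,0]]';python3 -c "
from h import *
o=ctrl.get_obs()['ee_pos'];d=o[:2]-[545.4,133.2];print(d@[.0536,.9985],d@[.9985,-.0536])"
```

```text
t: 29.8
ee_pos: [542.3, 95.2, 124.5]
orientation: [-2.28, -2.16, 0.003]
ft_force: [-0.2, 0.2, 0.1]
width: 0.8
grasp_force: 0.0
-38.07729541107137 -1.0835414895227984
```

```bash
python3 -m jog '[[-0.1,0,0.15,0,0,0,0],[-0.1,0,0.15,0,0,0,0],[-0.1,0,0.15,0,0,0,0],[-0.05,0,0.1,0,0,0,0],[0,0,0.05,0,0,0,0],[0,0,0,0,0,0,0]]'; python3 -m jog '[[0,0,0.05,0,0,0,0],[0,0,0,0,0,0,0],[0,0,0,0,0,0,0]]'
```

```text
t: 30.4
ee_pos: [542.1, 81.9, 101.5]
orientation: [-2.28, -2.161, 0.001]
ft_force: [-0.0, -0.4, -0.3]
width: 0.5
grasp_force: 0.0
t: 30.7
ee_pos: [542.3, 82.0, 100.3]
orientation: [2.279, 2.162, -0.0]
ft_force: [-0.9, -0.7, 4.5]
width: 0.6
grasp_force: 2.4
```

Pressing now.

```bash
python3 -m jog '[[0,0,0.05,0,0,0,0],[0,0,0,0,0,0,0],[0,0,0.05,0,0,0,0],[0,0,0,0,0,0,0],[0,0,0,0,0,0,0]]'; python3 -m jog '[[0,0,0.04,0,0,0,0],[0,0,0,0,0,0,0],[0,0,0,0,0,0,0]]'
```

```text
t: 31.2
ee_pos: [542.5, 82.0, 99.9]
orientation: [2.279, 2.161, 0.001]
ft_force: [-14.2, -3.4, 42.8]
width: 0.6
grasp_force: 21.4
t: 31.5
ee_pos: [542.6, 82.0, 99.8]
orientation: [2.279, 2.161, 0.001]
ft_force: [-19.5, -4.8, 59.1]
width: 0.4
grasp_force: 29.1
```

```bash
python3 -m jog '[[0,0,-0.3,0,0,0,0],[0,0,-0.6,0,0,0,0],[0,0,-0.8,0,0,0,0],[0,0,-0.6,0,0,0,0.4],[-0.5,0,0,0,0,0,0.8],[-0.6,0,0,0,0,0,0.8],[-0.7,0,0,0,0,0,0.8],[-0.5,0,0,0,0,0,0.8],[0,0,0,0,0,0,0.8],[0,0,0,0,0,0,0.8]]'
python3 - <<'E'
from h import *
i=optics.get_image('top');optics.get_image('side')
find('weight',shot=False);find('roll',3,shot=False)
print(unproj(95+np.array([706,465])/3.2,75,'top'))
cv2.imwrite('pics/f.png',i[:,:,::-1]); print(go(390,-172,150,-.054))
E
```

```text
t: 32.5
ee_pos: [537.4, -9.7, 186.3]
orientation: [-2.281, -2.16, -0.0]
ft_force: [0.1, 0.3, -0.8]
width: 52.9
grasp_force: 0.0
weight top 0.96 [317. 242.  13.  28.] [ 387.8 -179.7] res [-2.7 -0.1  2.6  0. ]
weight side 0.94 [297. 177.  22.  25.] [ 392.1 -164.2] res [-0.3  0.   0.3 -0.1]
roll top 0.77 [107. 169.  38.  38.] [588.6 371. ] res [-0.7 -0.7  0.7  0.7]
roll top 0.65 [369. 118.  32.  37.] [ 716.9 -335.3] res [-2.8 -0.4  2.7  0.3]
roll top 0.53 [302. 185.  10.  27.] [ 537.3 -145.8] res [-13.6  -5.4  13.1   5.3]
roll side 0.92 [250. 185.  25.  27.] [ 538.6 -108.7] res [-0.7 -0.9  0.7  0.8]
roll side 0.74 [308. 231.  31.  32.] [345.4  88.5] res [-0.7 -1.3  0.7  1.1]
roll side 0.57 [196. 304.  36.  46.] [588.4 380.5] res [ 0.3  0.1 -0.3 -0.1]
[ 387.79723708 -169.60886614]
[array([-4.26, -3.47,  0.91]), array([-0.  , -0.  ,  0.02])]
```

View pics/f.png

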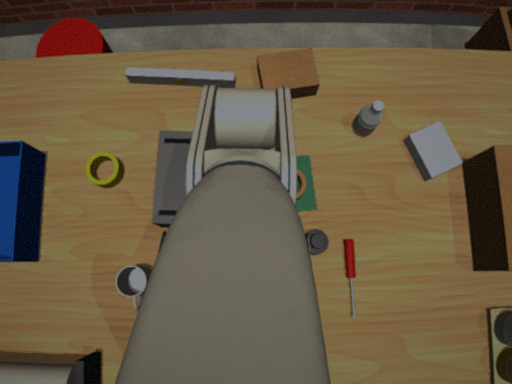

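The lid is shut over the case at (170,180), the roll is still on the mat, and the weight is at (316,241).

```bash
python3 -m jog '[[-0.5,-0.4,0,0,0,0,0.9],[-0.6,-0.5,0,0,0,0,0.9],[-0.7,-0.6,0,0,0,0,0.9],[-0.7,-0.6,0,0,0,0,0.9],[-0.7,-0.6,0.2,0,0,0,0.9],[-0.6,-0.5,0.3,0,0,0,0.9],[-0.4,-0.27,0.4,0,0,0,0.9],[0,0,0.4,0,0,0,0.9],[0,0,0,0,0,0,0.9],[0,0,0,0,0,0,0.9]]'
python3 - <<'E'
from h import *
print(go(389.5,-170,47,-.054))
E
```

```text
t: 33.8
ee_pos: [390.1, -169.9, 134.4]
orientation: [-2.279, -2.162, 0.0]
ft_force: [0.2, 0.5, -0.7]
width: 78.9
grasp_force: 0.0
[array([-0.  , -0.01,  2.19]), array([-0.  , -0.  ,  0.01])]
```

```bash
python3 -m jog '[[0,0,0.4,0,0,0,0.8],[0,0,0.5,0,0,0,0.8],[0,0,0.5,0,0,0,0.8],[0,0,0.5,0,0,0,0.8],[0,0,0.25,0,0,0,0.8],[0,0,0,0,0,0,0.8],[0,0,0,0,0,0,0.8]]'; python3 -m jog '[[0,0,0,0,0,0,0],[0,0,0,0,0,0,0],[0,0,0,0,0,0,0],[0,0,0,0,0,0,0],[0,0,0,0,0,0,0],[0,0,0,0,0,0,0],[0,0,0,0,0,0,0]]'
```

```text
t: 34.5
ee_pos: [390.4, -170.1, 48.8]
orientation: [2.279, 2.162, 0.0]
ft_force: [0.8, -0.4, 0.1]
width: 70.3
grasp_force: 0.0
t: 35.2
ee_pos: [389.7, -170.2, 48.4]
orientation: [-2.28, -2.161, 0.0]
ft_force: [-2.3, -0.7, 5.5]
width: 35.5
grasp_force: 30.0
```

```bash
python3 -m jog '[[0,0,-0.1,0,0,0,0],[0,0,-0.2,0,0,0,0],[0,0,-0.4,0,0,0,0],[0,0,-0.6,0,0,0,0],[0,0,-0.8,0,0,0,0],[0,0,-0.8,0,0,0,0],[0,0,-0.6,0,0,0,0],[0,0,-0.3,0,0,0,0],[0,0,0,0,0,0,0],[0,0,0,0,0,0,0]]'; python3 -c "
from h import *
print(go(545.4,133.2,160,-.054))"
```

```text
t: 36.2
ee_pos: [389.3, -169.8, 200.0]
orientation: [-2.28, -2.161, 0.0]
ft_force: [-1.2, 0.5, -5.8]
width: 35.8
grasp_force: 30.0
[array([7.77, 3.49, 1.  ]), array([-0.  , -0.  ,  0.01])]
```

```bash
python3 -m jog '[[0.2,0.1,0,0,0,0,0],[0.4,0.2,0,0,0,0,0],[0.6,0.28,0,0,0,0,0],[0.7,0.32,0,0,0,0,0],[0.7,0.32,0,0,0,0,0],[0.7,0.32,0,0,0,0,0],[0.7,0.32,0,0,0,0,0],[0.7,0.32,0,0,0,0,0],[0.7,0.32,0,0,0,0,0],[0.7,0.32,0,0,0,0,0],[0.6,0.28,0,0,0,0,0],[0.5,0.24,0,0,0,0,0],[0.3,0.1,0,0,0,0,0],[0.2,0.05,0.2,0,0,0,0],[0.07,0,0.4,0,0,0,0],[0,0,0.3,0,0,0,0],[0,0,0.15,0,0,0,0],[0,0,0,0,0,0,0],[0,0,0,0,0,0,0]]'; python3 -c "
from h import *
print(go(545.4,133.2,148.4,-.054))"
```

```text
t: 38.1
ee_pos: [545.9, 132.4, 158.4]
orientation: [2.28, 2.161, -0.0]
ft_force: [0.6, 0.3, -5.5]
width: 35.7
grasp_force: 30.0
[array([ 0.02, -0.01,  0.25]), array([-0.,  0.,  0.])]
```

```bash
python3 -m jog '[[0,0,0.12,0,0,0,0],[0,0,0.06,0,0,0,0],[0,0,0.04,0,0,0,0],[0,0,0,0,0,0,0],[0,0,0,0,0,0,0]]'; python3 -m jog '[[0,0,0.03,0,0,0,0],[0,0,0,0,0,0,0],[0,0,0,0,0,0,0]]'
```

```text
t: 38.6
ee_pos: [545.9, 132.8, 149.5]
orientation: [2.28, 2.161, 0.0]
ft_force: [0.2, 0.2, -5.5]
width: 35.5
grasp_force: 30.0
t: 38.9
ee_pos: [546.0, 132.9, 148.5]
orientation: [2.28, 2.161, 0.001]
ft_force: [-0.4, 0.5, -3.2]
width: 35.5
grasp_force: 30.0
```

Touching; release, rise, and move aside to check.

```bash
python3 -m jog '[[0,0,0.01,0,0,0,0],[0,0,0,0,0,0,0.7],[0,0,0,0,0,0,0.7],[0,0,0,0,0,0,0.7],[0,0,0,0,0,0,0.7],[0,0,-0.2,0,0,0,0.7],[0,0,-0.4,0,0,0,0.7],[0,0,-0.7,0,0,0,0.7],[0,0,-0.8,0,0,0,0.7],[0,0,-0.5,0,0,0,0.7],[-0.6,0,0,0,0,0,0.7],[-0.9,0,0,0,0,0,0.7],[-0.9,0,0,0,0,0,0.7],[-0.9,0,0,0,0,0,0.7],[-0.9,0,0,0,0,0,0.7],[-0.9,0,0,0,0,0,0.7],[-0.9,0,0,0,0,0,0.7],[-0.9,0,0,0,0,0,0.7],[-0.9,0,0,0,0,0,0.7],[-0.9,0,0,0,0,0,0.7]]'; python3 -m jog '[[-0.9,0,0,0,0,0,0.7],[-0.6,0,0,0,0,0,0.7],[0,0,0,0,0,0,0.7],[0,0,0,0,0,0,0.7]]'
python3 - <<'E'
from h import *
i=[optics.get_image(c) for c in('top','side')]
find('weight',100,shot=False);find('roll',3,shot=False)
print(unproj([0,0],0,'top')*0, proj([545.4,133.2,100],'top'))
cv2.imwrite('pics/g.png',cv2.resize(np.hstack([i[0][90:290,60:330],i[1][130:330,120:390]])[:,:,::-1],None,fx=1.48,fy=1.48))
E
```

```text
t: 40.9
ee_pos: [527.1, -216.3, 252.6]
orientation: [2.279, 2.161, 0.001]
ft_force: [-0.1, 0.2, -0.3]
width: 61.4
grasp_force: 0.0
t: 41.3
ee_pos: [523.9, -274.7, 252.1]
orientation: [-2.281, -2.16, -0.0]
ft_force: [0.0, -0.1, -0.3]
width: 61.8
grasp_force: 0.0
weight top 0.84 [193. 176.  23.  29.] [542.8 126.8] res [-1.3 -0.6  1.3  0.6]
weight top 0.62 [136. 288.  42.  48.] [284.8 252.7] res [ 5.1  9.2 -5.2 -8.6]
weight side 0.95 [232. 204.  27.  36.] [543.7 134.8] res [-0.5 -0.3  0.5  0.2]
roll top 0.91 [214. 261.  33.  35.] [338.6  81.3] res [-0.8 -0.5  0.8  0.5]
roll top 0.68 [284. 187.  62.  60.] [ 536.5 -102.7] res [ 13.2  11.2 -12.7 -11.1]
roll top 0.6 [290. 185.  38.  39.] [ 537.8 -109.9] res [-0.1 -0.4  0.1  0.4]
roll top 0.59 [105. 171.  41.  38.] [588.6 371.1] res [ 0.3 -0.7 -0.3  0.7]
roll side 0.73 [307. 232.  34.  32.] [342.4  90.5] res [ 0.3 -0.7 -0.3  0.7]
roll side 0.7 [251. 185.  23.  25.] [ 537.7 -103.2] res [-0.8 -1.   0.8  0.8]
roll side 0.63 [201. 303.  36.  41.] [588.  381.7] res [-0.7 -0.5  0.7  0.4]
[0. 0.] [[189.0144233  177.11831243]]
```

View pics/g.png

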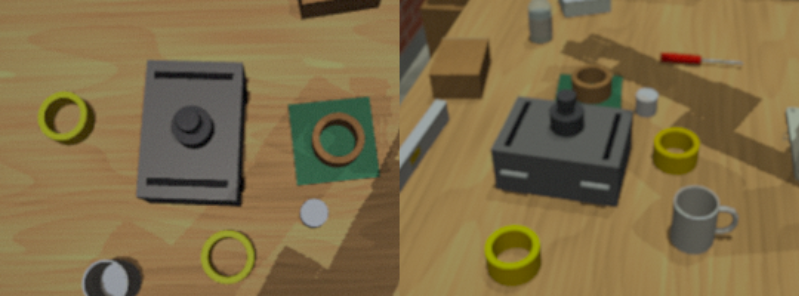

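The case is shut, the weight stands upright on the middle of the lid at (192,127), and the roll lies flat on the mat at (338,138). The bystanders haven't moved, so I'm handing in.

```bash
python3 -c "
from workcell import ctrl
print(ctrl.close_job())"
```

```text
the job is handed in; nothing more can be done
None
```

The job is handed in but the interface gave no verdict; the last pictures show the roll flat on the mat, the lid shut with the weight upright near its middle, and the bystanders in view unmoved, and both jars (only two were present) were standing in the case before I shut the lid.

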